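# Clear the soap press bed and close it with its plate

### The job

Using the scraper block, sweep all five soap chips off the green-topped press bed into the metal tray beside it; do not touch the chips with the gripper or the press plate. Stand the scraper upright, centred on its black rubber rest again, and then lay the dark press plate gently (not dropped) on the cleaned bed, its edges flush with the bed's edges all round. Leave the bottle, the soap bar and the steel beaker where they are.

Things in the scene. Friction and masses are not known exactly. Their poses are not given: they have to be found in the camera images.
- block: Press bed, fixed to the table: wooden block with a bright green flat top, no rim. Top 130 mm (its x) by 170 mm (its y), 45 mm above the table; the top slab (33 to 45 mm up) overhangs the foot by 15 mm. Origin: centre of the underside, on the table; z up.
- tray: Catch tray of bare metal, fixed to the table, open on top: 160 mm (its x) by 130 mm (its y), 30 mm high, walls and floor 4 to 5 mm. It stands at one 130 mm edge of the bed (either the bed's +y or -y side), parallel to the bed, with its near wall tucked 12 mm under the bed's overhang. Origin: centre of the underside, on the table; axes nearly parallel to the bed's.
- rest: Black rubber rest pad for the scraper, fixed, 180 mm (its x) by 70 mm (its y), 6 mm thick, beyond the bed's other 130 mm edge, away from the tray. Origin: centre of the underside, on the table.
- scraper: Scraper block that stands on its own foot: foot 140 mm long (its x) by 32 mm (its y) by 30 mm high, orange with a black bottom edge; on it an upright pale wooden handle 80 mm (its x) by 24 mm (its y), from 30 to 85 mm above its bottom. Grip the handle across its y. 0.25 kg. Origin: centre of the underside of the foot; z up. Starts standing on the rest pad.
- plate: Press plate, dark wood, 130 mm (its x) by 170 mm (its y), 12 mm thick, with a pale wooden handle block at its centre, 24 mm (its x) by 80 mm (its y), from 12 to 57 mm above its underside. Grip the handle across its x. 0.28 kg. Origin: centre of its underside; z up. Starts flat on the table, to the left or right of the bed. It looks the same when turned by half a turn.
- chip0: Loose soap chip (pale tan), 28 by 18 mm and 13 mm high, 10 g. Origin: centre of its underside. Starts on the green top.
- chip1: Loose soap chip (brown), 28 by 18 mm and 13 mm high, 10 g. Origin: centre of its underside. Starts on the green top.
- chip2: Loose soap chip (cream), 28 by 18 mm and 13 mm high, 10 g. Origin: centre of its underside. Starts on the green top.
- chip3: Loose soap chip (dark brown), 28 by 18 mm and 13 mm high, 10 g. Origin: centre of its underside. Starts on the green top.
- chip4: Loose soap chip (pinkish), 28 by 18 mm and 13 mm high, 10 g. Origin: centre of its underside. Starts on the green top.
- mould: Bystander: wooden soap mould with a green liner, filled with tan soap; fixed, 130 by 190 mm, 76 mm high. Origin: centre of its underside. It stands on the side where the press plate is not.
- bottle: Bystander: loose amber bottle, 56 mm across, 125 mm high. Origin: centre of its underside.
- bar: Bystander: loose bar of soap, 80 by 55 by 28 mm. Origin: centre of its underside.
- beaker: Bystander: loose steel beaker, 72 mm across, 85 mm high. Origin: centre of its underside.

How it is judged:
On the way, in this order (a step that is already met when the one before it is completed fails the run):
1. all five chips lie in the tray (x of chip0 in the frame of tray between -0.076 and 0.076 m and y of chip0 in the frame of tray between -0.062 and 0.062 m and z of chip0 in the frame of tray between 0 and 0.034 m and x of chip1 in the frame of tray between -0.076 and 0.076 m and y of chip1 in the frame of tray between -0.062 and 0.062 m and z of chip1 in the frame of tray between 0 and 0.034 m and x of chip2 in the frame of tray between -0.076 and 0.076 m and y of chip2 in the frame of tray between -0.062 and 0.062 m and z of chip2 in the frame of tray between 0 and 0.034 m and x of chip3 in the frame of tray between -0.076 and 0.076 m and y of chip3 in the frame of tray between -0.062 and 0.062 m and z of chip3 in the frame of tray between 0 and 0.034 m and x of chip4 in the frame of tray between -0.076 and 0.076 m and y of chip4 in the frame of tray between -0.062 and 0.062 m and z of chip4 in the frame of tray between 0 and 0.034 m), for 0.2 s.
2. the scraper stands released on its rest (x of scraper in the frame of rest between -0.025 and 0.025 m and y of scraper in the frame of rest between -0.022 and 0.022 m and z of scraper in the frame of rest between 0.003 and 0.01 m and angle between scraper's own z axis and vertical below 0.1 rad and contact force between the fingers and scraper below 0.1 N), for 0.2 s.
3. the press plate lies released and flush on the bed (horizontal distance between plate and block below 0.005 m and angle between the y axis of plate and the y axis of block, either way round below 0.06 rad and angle between plate's own z axis and vertical below 0.04 rad and contact force between the fingers and plate below 0.1 N and z of plate in the frame of block between 0.042 and 0.048 m), for 0.2 s.
At the end, for the whole second after the job is handed in: All five chips at rest in the tray; scraper released, upright (0.1 rad) on its rest, centred within 25 mm along and 22 mm across; press plate released, at rest, flat on the bed, centre within 5 mm and edges within 0.06 rad of the bed's (all of step 1 and all of step 2 and all of step 3 and linear speed of each of chip0, chip1, chip2, chip3, chip4, plate, scraper below 0.02 m/s); the robot touches nothing.
It fails at once if a chip is touched by the gripper or the arm (contact force between any of the fingers, the arm and chip0 above 0.3 N or contact force between any of the fingers, the arm and chip1 above 0.3 N or contact force between any of the fingers, the arm and chip2 above 0.3 N or contact force between any of the fingers, the arm and chip3 above 0.3 N or contact force between any of the fingers, the arm and chip4 above 0.3 N).
It fails at once if a chip is touched by the press plate (contact force between plate and chip0 above 0.3 N or contact force between plate and chip1 above 0.3 N or contact force between plate and chip2 above 0.3 N or contact force between plate and chip3 above 0.3 N or contact force between plate and chip4 above 0.3 N).
It fails at once if the press plate is dropped (faster than 0.4 m/s while not held) (contact force between the fingers and plate below 0.1 N and linear speed of plate above 0.4 m/s).
It fails at once if a bystander is shifted by more than 20 mm or tipped (distance of any of bottle, bar, beaker from where it was at the start of the episode above 0.02 m or angle between any of bottle, bar, beaker's own z axis and vertical above 0.3 rad).
It also fails if it takes over 67 s, if anything falls off the work surface, if the arm or the gripper's body presses on something with over 40 N, if the wrist force passes 120 N, or if a joint passes its speed limit or range.

### The arm

A 7-joint arm with a two-finger parallel gripper is mounted at the origin on the work surface. World frame = base frame: x ahead of the robot, y to its left, z up, the work surface at z = 0. Lengths are in m, angles in rad, forces in N, time in s.
With the tool pointing down it reaches from about 0.4 to 0.9 m from the base axis. Payload 5.6 kg.
Tool frame: the origin (TCP) lies midway between the tips of the shut fingers; the grasp point (between the pads) lies 19 mm behind it; z points along the fingers, y is the line along which they close (so a half turn about z gives the same grasp; the last joint's range is limited). The gripper opens to 92 mm and grips with 3 to 60 N. Pads are 20 mm wide; open, the fingers measure 128 mm over their backs; the gripper's body (75 mm by 189 mm) begins 69 mm behind the grasp point.
Start: joints at [-1.199, 0.468, -0.012, 1.603, 0.006, 1.071, -0.056], TCP at [0.262, 0.595, 0.215] pointing down, gripper open.
Joint ranges: [-2.53, 2.53], [-0.31, 2.02], [-1.57, 1.55], [0.28, 2.44], [-1.29, 4.43], [0.15, 1.84], [-2.92, 2.92]. Speed limits (rad/s): [2.57, 2.57, 3.14, 3.14, 3.14, 3.14, 3.14].

### API

Orientations are given as a 3x3 rotation matrix whose columns are the frame's x, y, z axes.
In Python, from station import env, effector, solver, viewer, workorder, search_frame, tip_of gives the robot as it stands. Calls block until the motion is done:
- env.reach(position, orientation): joint-space move of the TCP to a pose.
- env.movel(position, frame=None, rate=0.15): straight line of the TCP; frame=None keeps the orientation; rate is the mean speed in m/s.
- env.goto_joints(angles): joint-space move.
- effector.release() and effector.grasp(squeeze=None): open the fingers fully, or close them until they stop; squeeze is the grip in N (None keeps the last).
- env.pause(seconds).
- solver.inverse_kinematics(position, orientation): joint angles nearest the present ones, or None.
- env.sense(): the state.
- viewer.read_camera(name): name is "scene" or "top" or "wrist"; returns (picture, depth): 400x640x3 uint8, red, green, blue; 400x640 float32, m along the optical axis (not along the pixel's ray), 0 where there is no reading.
- viewer.camera_info(name): a dict with "intrinsics" (3x3 intrinsics, pixels), "eye" and "rotation" of the camera in the world; the wrist camera has in their place "T_tool_cam" (4x4, takes a point from camera to tool coordinates, whose origin is the TCP and whose axes are the flange's). Camera axes: x right, y up, looking along -z (the intrinsics and any distortion apply to the point x, -y, -z); pixel columns grow to the right and rows downward; lengths in m; the calibration is good to about 2 mm. A picture is of the moment at which its call begins: read the wrist's pose just before it. camera_info takes no time and is no camera call.
A pose or a line that the arm cannot do raises env.PlanningError and nothing moves.
- workorder.finish_job(): hands the job in; it is judged then, once.
Trained networks look in the newest picture that a camera, given by its name, has taken for a name from the list of things; names that differ only in an ending like _2 or _b are one class to them, and where a whole thing is asked for, a point or a joint stands for the part that bears it (a point fixed in the world has none). Each returns a list of dicts, best first, with "score" (0 to 1); they miss things now and then, are a little off and sometimes report something else, mostly with a low value. They report only what shows in the picture. A call takes as long as a camera call.
- search_frame(camera, name): "at" ([x, y, z] in m, in world coordinates, good to about 4 mm: the middle of the surface that is visible of it).
- tip_of(camera, name): "at" ([x, y, z] in m, in world coordinates, good to about 4 mm: a listed point, or the origin of a listed thing).
The state is a dict: "t": time; "joint_positions": joint angles; "joint_velocities": joint speeds; "tau": joint torques, N m; "ee_pos": TCP position; "tcp_rot": TCP orientation; "wrist_force": force on the tool from outside, world axes, zero at the start; "moment": the same for the moment, N m; "gripper_width": finger opening in m; "grasp_force": force on a finger pad.
Only numpy, scipy, OpenCV 4.12 (cv2) and the standard library are available. Lean on these libraries where they do the work, as an engineer would, in place of code of your own. Each camera call takes 0.05 s, during which the arm holds its last target. There are 200 camera calls.

## Working session

There is one attempt and no reset: what is moved stays moved. The work goes in short steps, each a Python script; the robot and the scene stay as the last script left them, time stands still between calls to the robot, and variables do not carry over. Pictures are saved under pics/ and viewed, at most 10 in all, crops included, and the job is handed in when it is done.

```bash
ls; mkdir -p pics; python3 - <<'E'
from station import env, viewer
import cv2, numpy as np
for n in ["top","scene"]:
    p,d=viewer.read_camera(n); cv2.imwrite(f"pics/{n}0.png",p[:,:,::-1]); np.savez(f"{n}0.npz",p=p,d=d)
    print(n,viewer.camera_info(n))
print(viewer.camera_info("wrist")); s=env.sense();print(s["t"],s["tcp_rot"])
E
```

```text
pics
top {'intrinsics': array([[373.3363792 ,   0.        , 323.70254358],
       [  0.        , 373.3363792 , 203.06330844],
       [  0.        ,   0.        ,   1.        ]]), 'eye': array([ 0.41419574, -0.01317043,  0.95434856]), 'rotation': array([[ 0.01471379,  0.97422042, -0.22511794],
       [-0.99989095,  0.01405172, -0.00454303],
       [-0.00126262,  0.22516024,  0.97432093]])}
scene {'intrinsics': array([[393.65460273,   0.        , 318.35220808],
       [  0.        , 393.65460273, 209.13446414],
       [  0.        ,   0.        ,   1.        ]]), 'eye': array([ 0.94477073, -0.55056606,  0.82062102]), 'rotation': array([[ 0.83294226, -0.42958442,  0.34880426],
       [ 0.55323529,  0.6331077 , -0.54139205],
       [ 0.01174292,  0.64391915,  0.76500342]])}
{'intrinsics': array([[311.47613929,   0.        , 319.19148697],
       [  0.        , 311.47613929, 200.6390269 ],
       [  0.        ,   0.        ,   1.        ]]), 'T_tool_cam': array([[-6.45926692e-04,  9.56930425e-01,  2.90316629e-01,
         8.19688122e-02],
       [ 9.99999752e-01,  6.99493493e-04, -8.07396865e-05,
         1.97430947e-05],
       [-2.80336855e-04,  2.90316504e-01, -9.56930639e-01,
        -1.70140490e-01],
       [ 0.00000000e+00,  0.00000000e+00,  0.00000000e+00,
         1.00000000e+00]])}
0.1 [[-9.15176604e-01  4.03052769e-01 -4.99338201e-04]
 [ 4.03053057e-01  9.15175445e-01 -1.46246313e-03]
 [-1.32467752e-04 -1.53967183e-03 -9.99998806e-01]]
```

View pics/top0.png

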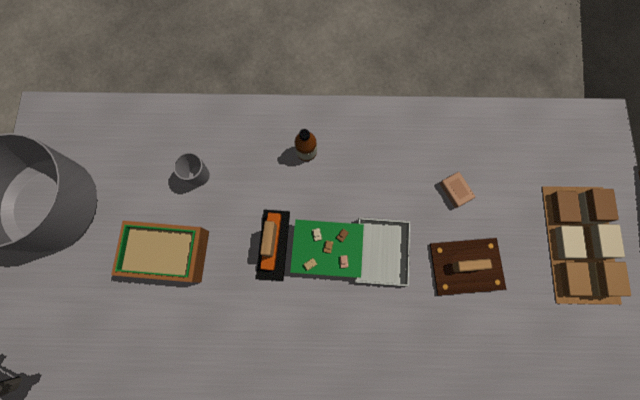

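View pics/scene0.png

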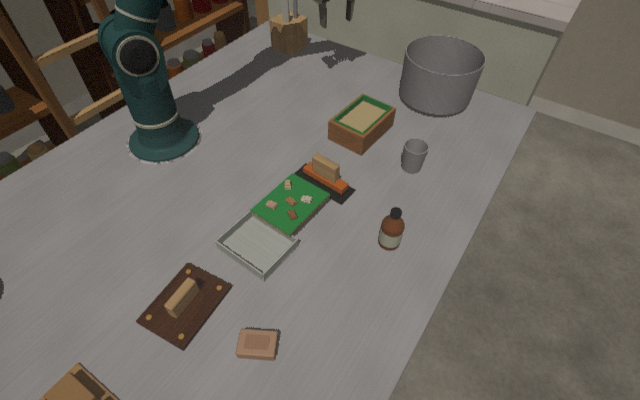

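The top view shows the bed at px (328,248), with the tray on its right at (383,252), which is world -y. The rest and scraper are on its left at (272,245), and the plate is at (468,265). The beaker (190,170), bottle (306,145) and bar (458,190) are all clear of these. Next I'll measure from depth.

```bash
cat > h.py <<'E'
import numpy as np, cv2
def cloud(d,info,T=None):
    """world points HxWx3; T = 4x4 camera->world for the wrist"""
    K=info["intrinsics"]; v,u=np.indices(d.shape)
    P=np.stack([(u-K[0,2])/K[0,0]*d,-(v-K[1,2])/K[1,1]*d,-d],-1)
    R,e=(info["rotation"],info["eye"]) if T is None else (T[:3,:3],T[:3,3])
    W=P@np.asarray(R).T+e; W[d<=0]=np.nan; return W
def rect(W,m,open_=1):
    m=m.astype(np.uint8)
    if open_: m=cv2.morphologyEx(m,cv2.MORPH_OPEN,np.ones((3,3),np.uint8))
    n,l,st,_=cv2.connectedComponentsWithStats(m)
    if n<2: return None
    k=1+np.argmax(st[1:,4]); q=W[l==k]; q=q[~np.isnan(q[:,0])]
    (c,s,a)=cv2.minAreaRect((q[:,:2]*1000).astype(np.float32))
    # yaw: direction of the longer side, folded to (-90,90]
    if s[0]<s[1]: s=(s[1],s[0]); a+=90
    a=(a+90)%180-90
    return dict(c=np.round(c,1),size=np.round(s,1),longyaw=round(a,2),z=round(1000*np.median(q[:,2]),1),n=len(q))
def wrist():
    from station import env,viewer
    s=env.sense(); p,d=viewer.read_camera("wrist"); i=viewer.camera_info("wrist")
    T=np.eye(4); T[:3,:3]=s["tcp_rot"]; T[:3,3]=s["ee_pos"]
    return p,cloud(d,i,T@i["T_tool_cam"])
def masks(p,W):
    hsv=cv2.cvtColor(p,cv2.COLOR_RGB2HSV); H,S,V=[hsv[...,k].astype(int) for k in range(3)]; x,y,z=[np.nan_to_num(W[...,k],nan=9) for k in range(3)]
    near=(abs(z)<.2)
    return dict(H=H,S=S,V=V,x=x,y=y,z=z,near=near,
      green=(abs(H-65)<20)&(S>120)&(abs(z-.045)<.01),
      orange=(abs(H-9)<9)&(S>170)&(V>110)&(abs(z-.036)<.012))
E
python3 - <<'E'
from h import *; from station import viewer
f=np.load("top0.npz"); p,d=f["p"],f["d"]; W=cloud(d,viewer.camera_info("top")); m=masks(p,W)
x,y,z,V=m["x"],m["y"],m["z"],m["V"]
g=m["green"].astype(np.uint8); u=np.zeros_like(g,bool); u[200:300,285:372]=1
print("green",rect(W,cv2.morphologyEx(g*u,cv2.MORPH_CLOSE,np.ones((7,7)))))
print("bed z",rect(W,u&(abs(z-.045)<.006)))
u[:]=0;u[195:300,250:296]=1
print("handle",rect(W,u&(z>.08))); print("foot",rect(W,u&(abs(z-.036)<.006)),rect(W,m["orange"]&u)); print("rest",rect(W,u&(V<60)&(z<.012)))
u[:]=0;u[225:305,420:515]=1
print("phandle",rect(W,u&(z>.05)&(z<.07))); print("plate",rect(W,u&(z>.007)&(z<.02)))
u[:]=0;u[205:300,345:420]=1
print("tray",rect(W,u&(z>.002)&(z<.034)),)
for n,(r,c) in dict(bottle=(145,306),beaker=(170,190),bar=(190,458),mould=(250,158),tablenear=(320,330)).items(): print(n,W[r,c])
E
```

```text
green {'c': array([512.9, -18.4]), 'size': array([169.1, 128.8]), 'longyaw': 86.52, 'z': np.float64(44.6), 'n': 3345}
bed z {'c': array([512.6, -18.6]), 'size': array([170.2, 130.4]), 'longyaw': 86.63, 'z': np.float64(44.5), 'n': 3302}
handle {'c': array([528.4, 122.4]), 'size': array([78.4, 24.5]), 'longyaw': -5.12, 'z': np.float64(89.9), 'n': 360}
foot {'c': array([474.7, 126.1]), 'size': array([31.7, 29. ]), 'longyaw': -89.42, 'z': np.float64(35.5), 'n': 165} {'c': array([480.7, 125.6]), 'size': array([40.4, 30.6]), 'longyaw': -5.66, 'z': np.float64(35.6), 'n': 160}
rest {'c': array([521.3, 122.6]), 'size': array([176.1, 113.1]), 'longyaw': 4.28, 'z': np.float64(4.0), 'n': 1456}
phandle {'c': array([ 476. , -369.3]), 'size': array([80.5, 24. ]), 'longyaw': -84.5, 'z': np.float64(56.1), 'n': 343}
plate {'c': array([ 475.8, -369.3]), 'size': array([171.8, 129.9]), 'longyaw': -84.41, 'z': np.float64(11.5), 'n': 3175}
tray {'c': array([ 510.6, -156.4]), 'size': array([165.6, 129.9]), 'longyaw': -3.04, 'z': np.float64(5.0), 'n': 1090}
bottle [0.75909216 0.03649976 0.09265604]
beaker [0.71854237 0.34859049 0.00596865]
bar [ 0.66793358 -0.35338936  0.02679193]
mould [0.5004569  0.38765399 0.05493088]
tablenear [ 0.34127926 -0.0284561  -0.00062928]
```

```bash
cat >> h.py <<'E'
def down(deg,flip=False):
    """tool down, tool y along direction yaw deg+90"""
    a=np.radians(deg+(180 if flip else 0)); y=np.array([-np.sin(a),np.cos(a),0]); z=np.array([0,0,-1.]); return np.stack([np.cross(y,z),y,z],1)
E
python3 - <<'E'
from h import *; from station import env,solver
for f in (0,1):
    print(f,"scr",solver.inverse_kinematics([.528,.122,.05],down(-5.1,f)))
    print(f,"plate",solver.inverse_kinematics([.476,-.369,.025],down(5.5+90,f)),"bed",solver.inverse_kinematics([.513,-.0185,.07],down(-3.4+90,f)))
env.reach([.50,.122,.23],down(-5.1)); p,W=wrist(); s=env.sense(); print(s["t"],s["ee_pos"])
np.savez("w1.npz",p=p,W=W); cv2.imwrite("pics/w1.png",p[:,:,::-1])
E
```

```text
0 scr [-0.40232822  0.51879277  0.14195743  1.988892   -0.11749133  0.64156352
  1.29722275]
0 plate [-0.22360508  1.17433019  1.33042761  1.8910871  -1.25030465  1.23448544
 -1.48148793] bed [-0.95064936  0.94561032  1.33955549  2.09349721 -1.08738785  1.10045457
 -2.25111931]
1 scr [-0.73044239  0.57310226  0.56444273  2.0102065  -0.47393987  0.68874103
 -1.52427797]
1 plate [ 0.19743434  0.6941491   0.54886515  1.86713762 -0.52537954  0.72812245
  1.1412086 ] bed [-0.42282604  0.47952687  0.48713801  2.06686208 -0.35296862  0.67479325
  0.23726605]
2.0667 [0.49988518 0.1231181  0.22989784]
```

View pics/w1.png

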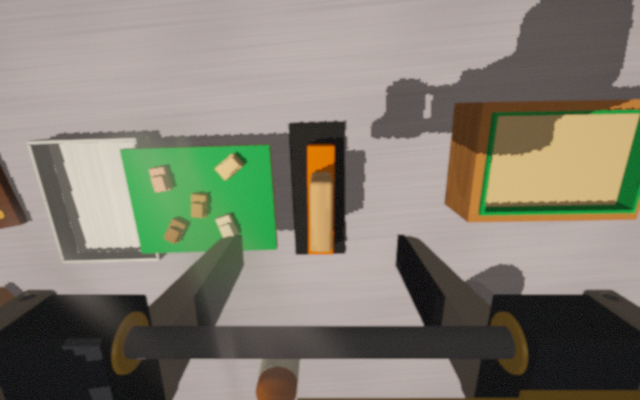

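The wrist view shows the rest at cols 290-345, rows 122-253, with the scraper at (320,200). It also shows the whole bed with five chips and the tray. I'll measure these now.

```bash
python3 - <<'E'
from h import *
f=np.load("w1.npz"); p,W=f["p"],f["W"]; m=masks(p,W); x,y,z,V=[m[k] for k in "xyzV"]
u=np.zeros(z.shape,bool); u[110:265,285:352]=1
print("V rest/shadow",V[135,318],V[150,357],z[135,318])
print("rest",rect(W,u&(V<50)&(z<.012)&(z>.003)),rect(W,u&(abs(z-.006)<.002)))
print("restAll",rect(W,u&((V<45)|(z>.02))))
print("foot",rect(W,u&(abs(z-.036)<.006))); print("handle",rect(W,u&(z>.084)&(z<.1)))
u[:]=0;u[130:262,115:285]=1
print("bed",rect(W,u&(abs(z-.045)<.008)))
u[:]=0;u[130:270,25:165]=1
print("tray",rect(W,u&(z>.022)&(z<.034),0),rect(W,u&(z>.002)&(z<.034)))
E
```

```text
V rest/shadow 46 144 0.005615548208953713
rest {'c': array([524.8, 119.4]), 'size': array([174.1,  67.4]), 'longyaw': -3.08, 'z': np.float64(6.0), 'n': 3244} {'c': array([525.4, 119.8]), 'size': array([179.3,  69.6]), 'longyaw': -3.31, 'z': np.float64(6.0), 'n': 4028}
restAll {'c': array([520.3, 129.8]), 'size': array([163.5,  46. ]), 'longyaw': -4.09, 'z': np.float64(36.4), 'n': 4057}
foot {'c': array([482.3, 126.9]), 'size': array([41.8, 31.3]), 'longyaw': -5.24, 'z': np.float64(35.9), 'n': 789}
handle {'c': array([530.6, 122. ]), 'size': array([79.4, 24. ]), 'longyaw': -4.38, 'z': np.float64(90.8), 'n': 1607}
bed {'c': array([514.5, -18.9]), 'size': array([171. , 130.7]), 'longyaw': 86.49, 'z': np.float64(45.0), 'n': 13137}
tray {'c': array([ 509.9, -156.2]), 'size': array([160.2, 131.9]), 'longyaw': -3.32, 'z': np.float64(28.7), 'n': 1964} {'c': array([ 510.2, -151.4]), 'size': array([160.3, 141. ]), 'longyaw': -3.63, 'z': np.float64(4.5), 'n': 11152}
```

```bash
cat >> h.py <<'E'
BED=np.array([.5137,-.0187]); BY=-3.45; B=np.array([-np.sin(np.radians(BY)),np.cos(np.radians(BY))]); REST=np.array([.5255,.1197])
def P(xy,z): return [float(xy[0]),float(xy[1]),float(z)]
E
python3 - <<'E'
from h import *; from station import env,effector,viewer
R=down(-4.8); Rb=down(BY)
env.reach([.5295,.122,.15],R); env.movel([.5295,.122,.045],rate=.1)
effector.grasp(40); s=env.sense(); print(s["gripper_width"],s["grasp_force"],s["ee_pos"],s["t"])
z0=s["ee_pos"][2]; z=z0+.041
env.movel([.5295,.122,z+.01],rate=.08); env.movel(P(BED+.118*B,z),Rb,rate=.08)
print(env.sense()["ee_pos"],env.sense()["wrist_force"])
env.movel(P(BED-.105*B,z),Rb,rate=.07); s=env.sense(); print(s["ee_pos"],s["wrist_force"],z)
env.movel(P(BED-.105*B,.2),rate=.15); print(env.sense()["t"],env.sense()["gripper_width"])
env.movel(P(BED+.13*B,.2),rate=.25)
p,d=viewer.read_camera("top"); q,_=viewer.read_camera("scene")
a=cv2.resize(p[190:310,240:440],(800,480),interpolation=cv2.INTER_CUBIC); cv2.imwrite("pics/top1.png",a[:,:,::-1])
print(env.sense()["t"],env.sense()["ee_pos"])
E
```

```text
0.02399172031098973 39.99481201171875 [0.52947406 0.12202965 0.04494507] 4.7333
[0.52076399 0.09891678 0.08571241] [-0.2854724   0.82268219 -2.23062362]
[ 0.50742098 -0.12333457  0.08595833] [ 0.62311144  0.54551065 -1.96426131] 0.08594507074439331
10.2417 0.024107566817475935
11.4333 [0.52158134 0.10912191 0.19990924]
```

View pics/top1.png

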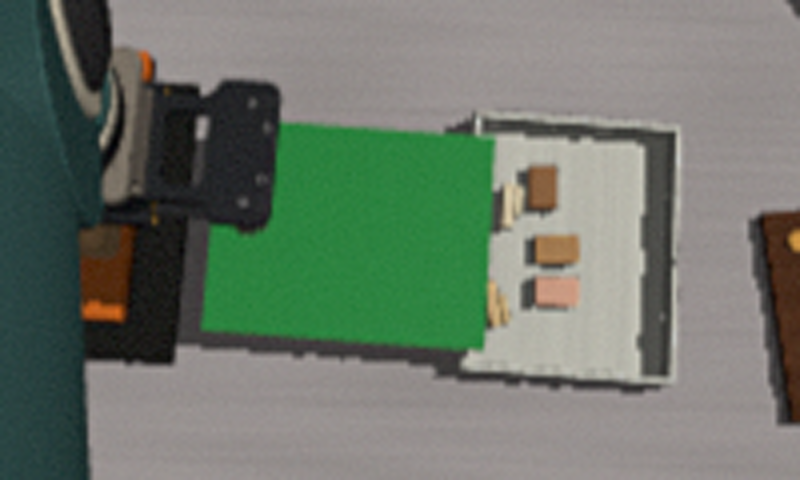

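The bed is clean. Three chips lie flat on the tray floor. Two pale ones stand edge-on next to the bed edge, at crop (510,205) and (497,303), so I'll check their heights.

```bash
python3 - <<'E'
from h import *; from station import env,viewer
# look from the wrist camera with the scraper still held, over the tray side but high
p,d=viewer.read_camera("top"); W=cloud(d,viewer.camera_info("top")); m=masks(p,W)
C=B[::-1]*[1,-1]
for r0,c0 in ((241,367),(266,364)):
    sel=np.zeros(d.shape,bool); sel[r0-8:r0+9,c0-6:c0+7]=1
    sel&=(m["S"]>45)&~((abs(m["H"]-65)<25))
    q=W[sel]; s=(q[:,:2]-BED)@B; print(len(q)); print(np.round(np.c_[s,q[:,2]][np.argsort(s)][::3]*1000).T)
a=cv2.resize(viewer.read_camera("scene")[0][200:290,200:350],(800,480),interpolation=cv2.INTER_CUBIC); cv2.imwrite("pics/sc1.png",a[:,:,::-1])
E
```

```text
71
[[-114. -114. -114. -113. -111. -111. -111. -106. -105. -104. -103. -102.
  -101. -101.  -99.  -99.  -98.  -97.  -96.  -96.  -95.  -94.  -94.  -93.]
 [  14.   16.   15.   18.   17.   17.   18.   18.    5.   19.   21.   17.
    20.   24.   21.   23.   23.   18.   20.   23.   22.   18.   20.   23.]]
51
[[-104. -100. -100.  -98.  -97.  -97.  -95.  -94.  -94.  -93.  -92.  -92.
   -91.  -90.  -90.  -89.  -89.]
 [   2.   17.   16.    5.   19.   20.    5.   24.   23.    3.   23.   21.
    25.    2.   19.   21.   21.]]
```

View pics/sc1.png

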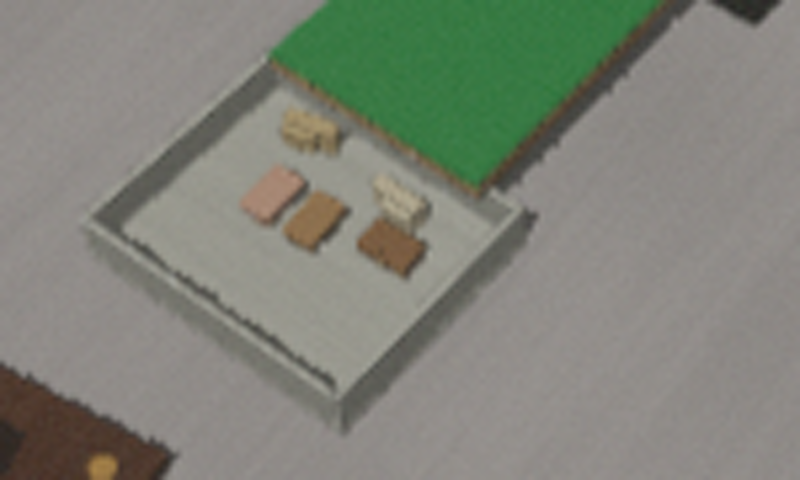

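All five chips are in the tray. The two pale ones stand on edge with their tops at 25 mm or less, 5-30 mm inside the bed edge. Next I return the scraper and look at the plate.

```bash
python3 - <<'E'
from h import *; from station import env,effector,viewer
R=down(-3.3); T=REST+[0,.002]
env.movel(P(T,.12),R,rate=.15); env.movel(P(T,.060),R,rate=.1); env.movel(P(T,.0460),R,rate=.04)
s=env.sense(); print(s["ee_pos"],s["wrist_force"],s["gripper_width"])
effector.release(); env.pause(.2); print(env.sense()["wrist_force"])
env.movel(P(T,.2),R,rate=.15)
env.reach([.476,-.369,.22],down(95.5,True)); p,W=wrist(); s=env.sense(); print(s["t"],s["ee_pos"])
np.savez("w2.npz",p=p,W=W); cv2.imwrite("pics/w2.png",p[:,:,::-1])
m=masks(p,W); x,y,z=[m[k] for k in "xyz"]
n=(abs(x-.476)<.12)&(abs(y+.369)<.13)
print("handle",rect(W,n&(z>.05)&(z<.064))); print("plate",rect(W,n&(abs(z-.012)<.005)))
p,d=viewer.read_camera("top"); W=cloud(d,viewer.camera_info("top")); z=W[...,2]; u=np.zeros(d.shape,bool);u[195:300,245:296]=1
print("scr",rect(W,u&(z>.08)&(z<.1)),rect(W,u&(abs(z-.006)<.003)))
E
```

```text
[0.52537643 0.12163674 0.04577619] [ 0.24207084 -0.30836073 -1.7626212 ] 0.02391516714556002
[ 0.74522012  0.02589185 -0.43030409]
17.775 [ 0.47707197 -0.36736297  0.21974052]
handle {'c': array([ 477.8, -369.1]), 'size': array([78.5, 23.9]), 'longyaw': -83.82, 'z': np.float64(56.7), 'n': 1506}
plate {'c': array([ 478.2, -369.9]), 'size': array([168.6, 130.4]), 'longyaw': -84.43, 'z': np.float64(12.0), 'n': 12431}
scr {'c': array([525.1, 121.8]), 'size': array([80.2, 24.6]), 'longyaw': -3.02, 'z': np.float64(90.0), 'n': 362} {'c': array([523.2, 119.9]), 'size': array([179.1,  69.9]), 'longyaw': -3.23, 'z': np.float64(5.4), 'n': 640}
```

View pics/w2.png

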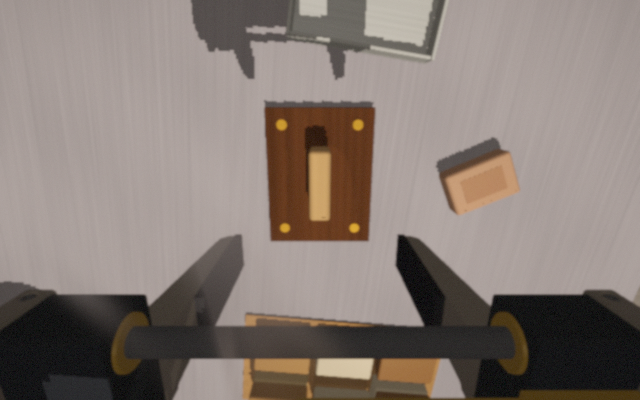

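The scraper is back on its rest, about 2 mm off centre. The wrist view shows the plate at (320,175) with its handle at (319,185), squared to the fingers. The bar at (480,185) is clear. Now the plate.

```bash
python3 - <<'E'
from h import *; from station import env,effector,viewer
R=down(95.6,True); G=np.array([.4778,-.3694]); Rb=down(BY+90,True)
env.movel(P(G,.09),R,rate=.12); env.movel(P(G,.027),R,rate=.06); effector.grasp(40)
s=env.sense(); print(s["gripper_width"],s["ee_pos"]); z0=s["ee_pos"][2]
env.movel(P(G,.17),R,rate=.12); env.movel(P(BED,.17),Rb,rate=.15); env.pause(.4)
p,W=wrist(); s=env.sense(); m=masks(p,W); zz=m["z"]; np.savez("w3.npz",p=p,W=W)
n=(abs(m["x"]-BED[0])<.13)&(abs(m["y"]-BED[1])<.13)
print(s["t"],s["ee_pos"],s["wrist_force"],"plate",rect(W,n&(abs(zz-.155)<.006)),"handle",rect(W,n&(abs(zz-.2)<.006)))
p,d=viewer.read_camera("top"); W=cloud(d,viewer.camera_info("top")); z=W[...,2]; n=(abs(W[...,0]-BED[0])<.13)&(abs(W[...,1]-BED[1])<.13)
print("top",rect(W,n&(abs(z-.155)<.006)))
E
```

```text
0.023688038907147747 [ 0.47778908 -0.36939083  0.02697895]
25.5833 [ 0.51368795 -0.01873667  0.16999483] [ 0.61908714 -0.49215991 -3.20272171] plate {'c': array([515.4,   2.9]), 'size': array([130.5, 124.6]), 'longyaw': -3.44, 'z': np.float64(155.1), 'n': 30763} handle {'c': array([512.5, -15. ]), 'size': array([73.8, 50.4]), 'longyaw': 67.23, 'z': np.float64(199.8), 'n': 6548}
top {'c': array([485. , -91.7]), 'size': array([88.2, 30.1]), 'longyaw': -11.11, 'z': np.float64(154.7), 'n': 440}
```

In the hand the plate is centred to about 1 mm, at yaw -3.44. I'll lower it.

```bash
python3 - <<'E'
from h import *; from station import env,effector,viewer
Rb=down(BY+90,True)
env.movel(P(BED,.085),Rb,rate=.1); env.movel(P(BED,.0724),Rb,rate=.03); env.pause(.2)
s=env.sense(); print(s["ee_pos"],s["wrist_force"])
effector.release(); env.pause(.2); env.movel(P(BED,.19),Rb,rate=.12)
env.reach([.50,-.30,.3],Rb); env.pause(.3); print(env.sense()["t"])
p,d=viewer.read_camera("top"); W=cloud(d,viewer.camera_info("top")); m=masks(p,W); z=m["z"]
n=(abs(m["x"]-BED[0])<.13)&(abs(m["y"]-BED[1])<.125)
print("plate",rect(W,n&(abs(z-.057)<.004)),"handle",rect(W,n&(abs(z-.102)<.006)))
u=np.zeros(d.shape,bool);u[195:300,245:296]=1; print("scr",rect(W,u&(z>.08)&(z<.095)))
a=cv2.resize(p[190:310,240:440],(800,480),interpolation=cv2.INTER_CUBIC); cv2.imwrite("pics/top2.png",a[:,:,::-1])
E
```

```text
[ 0.51369149 -0.01874191  0.07239838] [ 0.30294594 -0.11376499 -2.49118006]
31.275
plate {'c': array([511.9, -19.2]), 'size': array([169.9, 130.2]), 'longyaw': 86.55, 'z': np.float64(56.6), 'n': 3340} handle {'c': array([511.6, -19.1]), 'size': array([77. , 24.1]), 'longyaw': 86.96, 'z': np.float64(101.2), 'n': 353}
scr {'c': array([525.1, 121.6]), 'size': array([80.2, 24.3]), 'longyaw': -3.18, 'z': np.float64(90.1), 'n': 362}
```

View pics/top2.png

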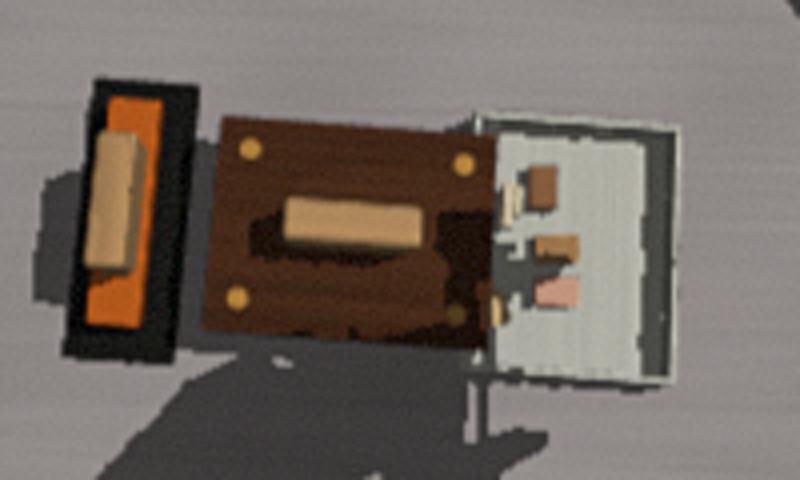

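The plate is flush: about 1 mm offset from the bed in the same camera, and yaw matches. The scraper is centred on its rest and the chips are in the tray at crop (500-580,165-320). Handing in.

```bash
python3 -c "
from station import workorder; print(workorder.finish_job())"
```

```text
the job is handed in; nothing more can be done
None
```

I handed the job in at about 31 s: all five chips are in the tray, the scraper is upright about 2 mm off the centre of its rest, and the press plate lies about 1 mm off the bed's centre with matching yaw; the hand-in returned no verdict, and I did not re-measure the bottle, bar and beaker, though no move went near them.

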